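# Level the leaning bench shelf while pressing it down on its mounts

### The job

One of the two small pale metal shelves on the bench leans: its spirit level's bubble is off centre. Grip the black foot knob of that shelf, press the shelf down through it until its rubber mounts are fully squashed, and with it pressed turn the knob until the bubble sits centred between the two black lines (clockwise from above raises the knob's end; the bubble floats to the high end). Leave the level shelf's foot and all the loose things as they are, and finish still gripping the knob and pressing that shelf fully down with its bubble centred.

Things in the scene. Friction and masses are not known exactly. Their poses are not given: they have to be found in the camera images.
- stand_a: Fixed grey base of shelf a, 140 x 240 x 10 mm. Origin at the centre of its underside on the bench; x to the back of the shelf, y along it to its left end. Above it a frame with a pale aluminium plate (160 x 240 mm, top 62 mm above the bench) stands on four rubber mounts. Its screw foot's knob stands at x = 0, y = +95 mm. Shelves a and b are alike; either may stand at the left.
- frame_a (a joint): How far shelf a is pressed down on its rubber mounts, m: 0 unpressed, 0.005 fully squashed, where it meets a hard stop. The mounts give from about 3 N of downward push on the knob and are fully squashed at about 11 N; 15 N is plenty. They lift the shelf again when it is let go.
- bubble_mid_a (a point): Centre of the pale bubble (about 18 mm long) in the dark green window of shelf a's orange spirit level. It lies off level_a towards the HIGH end, up to 40 mm. One radian of the foot moves it about 25 mm; clockwise moves it towards the knob's end (+y of the stand).
- level_a (a point): Centre of the dark green window (110 x 20 mm) of shelf a's spirit level, an orange housing 150 x 32 mm, 15 mm tall, at the plate's front edge, 30 mm right of its middle; y along the window to the left end. The two black lines cross the window 17 mm either side of this point.
- knob_a: Black round ribbed knob of shelf a's screw foot, 36 mm across and 30 mm tall, white line on top. Origin at the knob's centre on its upright turning axis, 89 mm above the bench; its underside stands 12 mm above the plate, so fingers go round it from above.
- foot_a (a joint): Turn of shelf a's screw foot (knob_a), rad; grows as the knob is turned clockwise seen from above, which winds the foot out and raises the knob's end of the plate. Stops at -1.6 and 1.6; turns stiffly (0.06 N m) and stays where it is left.
- stand_b: Fixed grey base of shelf b, 140 x 240 x 10 mm. Origin at the centre of its underside on the bench; x to the back of the shelf, y along it to its left end. Above it a frame with a pale aluminium plate (160 x 240 mm, top 62 mm above the bench) stands on four rubber mounts. Its screw foot's knob stands at x = 0, y = +95 mm. Shelves a and b are alike; either may stand at the left.
- frame_b (a joint): How far shelf b is pressed down on its rubber mounts, m: 0 unpressed, 0.005 fully squashed, where it meets a hard stop. The mounts give from about 3 N of downward push on the knob and are fully squashed at about 11 N; 15 N is plenty. They lift the shelf again when it is let go.
- bubble_mid_b (a point): Centre of the pale bubble (about 18 mm long) in the dark green window of shelf b's orange spirit level. It lies off level_b towards the HIGH end, up to 40 mm. One radian of the foot moves it about 25 mm; clockwise moves it towards the knob's end (+y of the stand).
- level_b (a point): Centre of the dark green window (110 x 20 mm) of shelf b's spirit level, an orange housing 150 x 32 mm, 15 mm tall, at the plate's front edge, 30 mm right of its middle; y along the window to the left end. The two black lines cross the window 17 mm either side of this point.
- knob_b: Black round ribbed knob of shelf b's screw foot, 36 mm across and 30 mm tall, white line on top. Origin at the knob's centre on its upright turning axis, 89 mm above the bench; its underside stands 12 mm above the plate, so fingers go round it from above.
- foot_b (a joint): Turn of shelf b's screw foot (knob_b), rad; grows as the knob is turned clockwise seen from above, which winds the foot out and raises the knob's end of the plate. Stops at -1.6 and 1.6; turns stiffly (0.06 N m) and stays where it is left.
- tin_center (a point): Centre of a grease tin with a yellow lid, 79 mm across and 30 mm tall, standing loose on the rear half of one shelf. It stays there.
- sprockets_center (a point): Centre of a pair of steel sprockets, 81 mm across and 8 mm thick, lying loose on the rear half of the other shelf. It stays there.
- parts_dish: Bystander: round steel dish, 136 mm across, 22 mm tall, loose on the bench at the left. Origin at the centre of its underside.
- screwdriver: Bystander: screwdriver with a red handle, 211 mm long, loose on the bench at the left front. Origin at its middle on the bench.
- cassette: Bystander: stack of sprockets, 109 mm across, 24 mm tall, loose on the bench at the right. Origin at the centre of its underside.
- spoke_key: Bystander: small red round spoke key, 36 mm across, 10 mm thick, loose on the bench at the right. Origin at the centre of its underside.

How it is judged:
By the outcome, as a careful person would: the job done as asked, in the order asked, and still so for the second after the job is handed in, while the arm keeps its last pose, push and grip.
It also fails if it takes over 38 s, if anything falls off the work surface, if the arm or the gripper's body presses on something with over 40 N, if the wrist force passes 120 N, or if a joint passes its speed limit or range.

### The arm

A 6-joint arm with a two-finger parallel gripper is mounted at the origin on a cart in front of the work surface, level with it; the furniture and walls round the work are solid. World frame = base frame: x ahead of the robot, y to its left, z up, the work surface at z = 0. Lengths are in m, angles in rad, forces in N, time in s.
With the tool pointing down it reaches from about 0.325 to 0.925 m from the base axis. Payload 3.1 kg.
Tool frame: the origin (TCP) lies at the very end of the fingers, on their centre line; the grasp point (between the pads) lies env.pinch_z behind it (env.pinch_z is the distance from the TCP to the grasp point, in m); z points along the fingers, x is the direction in which the jaws open and shut, and the axes are right-handed (so a half turn about z gives the same grasp; the last joint's range is limited). The gripper opens to 85 mm and grips with 20 to 120 N. Pads are 22 mm wide; open, the fingers measure 114 mm over their backs; the gripper's body (76 mm by 85 mm) begins 54 mm behind the grasp point. The pads swing forward as they close: fully open they stand 13 mm farther back than shut.
Start: joints at [-1.446, 0.217, 1.613, -0, 1.311, -0.112], TCP at [0.147, -0.608, 0.201] pointing down, gripper open.
Joint ranges: [-2.75, 2.75], [-0.78, 2.1], [0.31, 2.55], [-1.13, 4.27], [0.13, 2.63], [-2.58, 2.58]. Speed limits (rad/s): [2.79, 2.79, 3.14, 3.14, 3.14, 3.14].

### API

Orientations are given as a rotation vector (axis times angle).
In Python, from station import status, get_image, camera_info, env gives the robot as it stands.
- The arm moves only by the tool drive_tool, never from a script. Its argument "plan" is a list of rows, each a list of 7 numbers: the closure, from -1 (fully open) to 1 (shut), so that 0 is half open, then the shift along the tool's x, y, z in m, then the turn, a rotation vector about the tool's x, y, z in rad. In form: [[jaw, dx, dy, dz, wx, wy, wz], ...]. A call has 1 to 12 rows; each row is the pose to reach, as a shift and turn from the pose commanded when the call began, along the tool's axes at that moment; what a row does not reach only later rows make up. A row lasts 1/8 s, in which the tool goes at most 62.5 mm and 10.7 degrees, less where a joint would pass 70% of its speed; a pose out of reach is approached as far as the arm can. A call with a gripper value outside its range is refused whole. The fingers move at their own pace and stop on an object; "grip_force" is the grip in N (left out, the last holds). Time passes only in rows, so rows that repeat a pose let the fingers close. It gives the time, the measured TCP pose, the force and the opening at its end, in the units of the state.
- status.get_obs(): the state, without advancing time (a new reading comes with each control period).
- get_image(name): name is "scene" or "side" or "wrist"; returns the picture (400x640x3 uint8, red, green, blue); there is no depth.
- camera_info(name): a dict with "vertical_fov" (degrees; the focal length in pixels is half the picture's height over the tangent of half this angle, whatever the lens; pixels are square), "cx", "cy" (the principal point, pixels), "k1" (the pictures are not rectified: a ray, as slopes to the right and down, at radius r is drawn at 1 + k1 r^2 times it, then the intrinsics apply), "rvec" (rotation vector, rad) and "tvec" (3), from world to camera coordinates, as OpenCV has them. Camera axes: x right, y down, z forward; pixel columns grow to the right and rows downward; lengths in m; the calibration is good to about 2 mm. A picture is of the moment at which its call begins: read the wrist's pose just before it. camera_info takes no time and is no camera call; for the wrist camera it gives the pose at the moment of the call.
- env.finish_job(): hands the job in, once; it reports no verdict.
The state is a dict: "time_s": time; "q": joint angles; "joint_velocities": joint speeds; "joint_torque": joint torques, N m; "eef_pos": TCP position; "tcp_rot": TCP orientation; "contact_force": force on the tool from outside, world axes, zero at the start; "ft_torque": the same for the moment, N m; "grip_width": finger opening in m.
Only numpy, scipy, OpenCV 4.12 (cv2) and the standard library are available. Lean on these libraries where they do the work, as an engineer would, in place of code of your own. Each camera call takes 0.05 s, during which the arm holds its last target.

## Working session

There is one attempt and no reset: what is moved stays moved. The work goes in short steps, Python scripts to look and compute and a tool call to move; the robot and the scene stay as the last step left them, time stands still between calls to the robot, and variables do not carry over. Pictures are saved under pics/ and viewed, and the job is handed in when it is done.

Besides the shell and the picture viewer there is one more tool, called after "Call:" as name(argument=value, ...), one argument or row to a line, values as JSON. drive_tool: Moves the arm, as the interface text tells. Its arguments: {"type":"object","properties":{"plan":{"type":"array"},"grip_force":{"type":"number"}},"required":["plan"]}

```bash
mkdir -p pics; ls
cat > h.py <<'E'
import numpy as np, cv2
from station import status, get_image, camera_info, env
def save(n,im): cv2.imwrite('pics/'+n+'.png',im[:,:,::-1])
def ray(ci,u,v):
    f=200/np.tan(np.radians(ci['vertical_fov'])/2)
    K=np.array([[f,0,ci['cx']],[0,f,ci['cy']],[0,0,1.]])
    p=cv2.undistortPointsIter(np.array([[[u,v]]],float),K,np.array([ci['k1'],0,0,0,0.]),None,None,(3,100,1e-12))[0,0]
    R=cv2.Rodrigues(np.array(ci['rvec'],float))[0];t=np.array(ci['tvec'],float)
    d=R.T@np.array([p[0],p[1],1]); return -R.T@t,d/np.linalg.norm(d)
def onz(ci,u,v,z):
    o,d=ray(ci,u,v); return o+d*(z-o[2])/d[2]
def tri(rs):
    A=0;b=0
    for o,d in rs:
        P=np.eye(3)-np.outer(d,d);A=A+P;b=b+P@o
    x=np.linalg.solve(A,b);return x,[np.linalg.norm((np.eye(3)-np.outer(d,d))@(x-o)) for o,d in rs]
def proj(ci,X):
    f=200/np.tan(np.radians(ci['vertical_fov'])/2)
    K=np.array([[f,0,ci['cx']],[0,f,ci['cy']],[0,0,1.]])
    return cv2.projectPoints(np.array([X],float),np.array(ci['rvec'],float),np.array(ci['tvec'],float),K,np.array([ci['k1'],0,0,0,0.]))[0].ravel()
E
python3 - <<'E'
from h import *
print(status.get_obs(), env.pinch_z)
for n in ['scene','side','wrist']:
    print(n,camera_info(n)); save(n+'0',get_image(n))
E
```

```text
pics
{'time_s': 0.0, 'q': array([-1.44616196e+00,  2.17796969e-01,  1.61492326e+00, -2.24803198e-05,
        1.31130395e+00, -1.12191246e-01]), 'joint_velocities': array([-0.00025009,  0.00123963,  0.00037102, -0.00117625, -0.00013089,
       -0.00117229]), 'joint_torque': array([-4.29088504e-04, -3.96846592e+01, -3.03852582e+01, -2.77019526e-04,
        9.73955495e-03, -1.70999343e-06]), 'eef_pos': array([ 0.14654489, -0.60666286,  0.19984749]), 'tcp_rot': array([-2.4669928 ,  1.94239744,  0.00274   ]), 'contact_force': array([-0.49157145, -1.28693866, -0.29286483]), 'ft_torque': array([ 0.00544674, -0.03063593, -0.0061083 ]), 'grip_width': 0.08521894438533188} 0.0187
scene {'vertical_fov': 54.93054590568436, 'cx': 322.11583788118907, 'cy': 200.2307288985594, 'k1': -0.017398137875412403, 'rvec': array([ 1.05154589, -2.5180014 ,  0.91174124]), 'tvec': array([0.37558666, 0.32758914, 0.9996804 ])}
side {'vertical_fov': 49.856397827304264, 'cx': 324.84188516627, 'cy': 194.57580565600205, 'k1': -0.06118744713624494, 'rvec': array([ 2.11326168, -0.62207307,  0.35608599]), 'tvec': array([-0.3975793 ,  0.22017197,  1.19076614])}
wrist {'vertical_fov': 67.55915712738096, 'cx': 324.86706250212075, 'cy': 199.0977348267311, 'k1': 0.009921207392245855, 'rvec': array([-2.29190477,  1.80231834,  0.25034684]), 'tvec': array([-0.62482983, -0.03633339,  0.37771155])}
```

View pics/scene0.png

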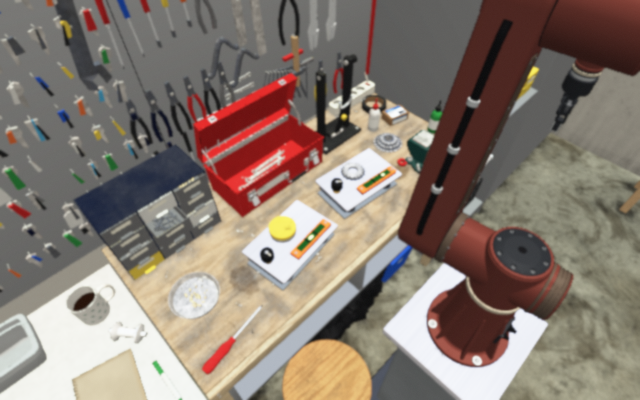

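View pics/side0.png

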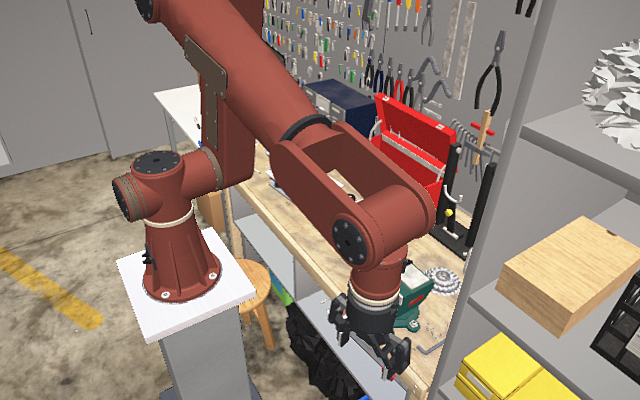

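View pics/wrist0.png

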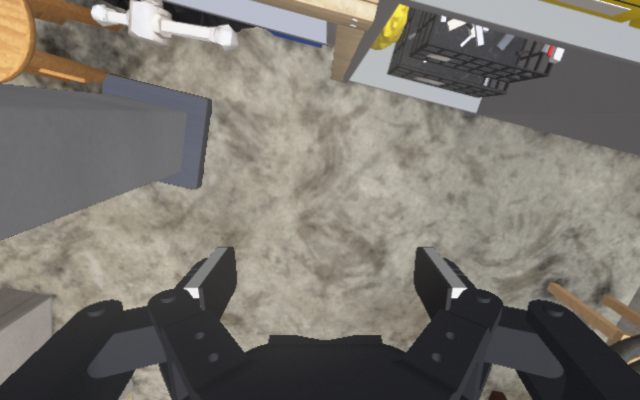

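The scene view shows both shelves, with the left one at (290,243) and the right one at (358,182). The side view is blocked by the arm. I'll zoom the scene view.

Run:
```python
from h import *
im=cv2.imread('pics/scene0.png')[:,:,::-1]
save('z0',cv2.resize(im[140:290,235:415],None,fx=4,fy=4,interpolation=cv2.INTER_CUBIC))
ci=camera_info('scene')
for n,u,v,z in [('knobL',267,254,.104),('knobR',337,184,.104),('lvlL',311,239,.077),('lvlR',375,181,.077)]: print(n,onz(ci,u,v,z))
```

```text
knobL [0.47660594 0.26238654 0.104     ]
knobR [ 0.51992691 -0.0499194   0.104     ]
lvlL [0.44289045 0.13430198 0.077     ]
lvlR [ 0.46028826 -0.16339278  0.077     ]
```

View pics/z0.png

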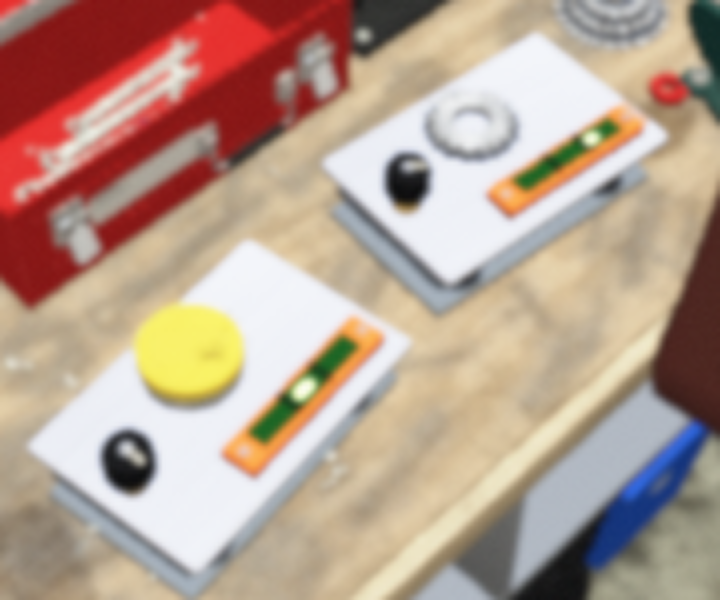

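The right shelf is the leaning one: its bubble is off to the right, about 25–30 mm towards −y. The left shelf's bubble is centred. Now I'll plan a move to above the right shelf.

Run:
```python
from h import *
o=status.get_obs();R=cv2.Rodrigues(o['tcp_rot'])[0];print(R.round(3))
ci=camera_info('wrist');Rc=cv2.Rodrigues(np.array(ci['rvec']))[0];C=-Rc.T@ci['tvec']
print('cam in tool',R.T@(C-o['eef_pos']),'axis',(R.T@Rc.T[:,2]).round(3))
c=camera_info('scene')
for n,u,v,z in [('LvL',235+492/4,140+195/4,.072),('LvR',235+640/4,140+122/4,.072),('bub',235+592/4,140+138/4,.077),('w1',235+517/4,140+185/4,.077),('w2',235+618/4,140+127/4,.077)]: print(n,onz(c,u,v,z))
for t in ([.5,-.12,.30],[.47,-.08,.35]):
  print('shift tool',R.T@(np.array(t)-o['eef_pos']))
```

```text
[[ 0.235 -0.972 -0.   ]
 [-0.972 -0.235  0.002]
 [-0.002 -0.    -1.   ]]
cam in tool [ 0.00052188 -0.06818506 -0.17280559] axis [0.001 0.272 0.962]
LvL [ 0.479017   -0.10392479  0.072     ]
LvR [ 0.44716286 -0.24977086  0.072     ]
bub [ 0.46063867 -0.20362138  0.077     ]
w1 [ 0.46950014 -0.12217318  0.077     ]
w2 [ 0.45366231 -0.22821833  0.077     ]
shift tool [-0.39059871 -0.45781498 -0.09903233]
shift tool [-0.43661192 -0.43804141 -0.14895017]
```

Call:
drive_tool(
  plan=[
    [-1,0,0,-0.06,0,0,0],
    [-1,-0.04,-0.045,-0.1,0,0,-0.18],
    [-1,-0.08,-0.09,-0.1,0,0,-0.36],
    [-1,-0.12,-0.14,-0.1,0,0,-0.54],
    [-1,-0.16,-0.18,-0.1,0,0,-0.72],
    [-1,-0.2,-0.22,-0.1,0,0,-0.9],
    [-1,-0.24,-0.27,-0.1,0,0,-1.08],
    [-1,-0.28,-0.31,-0.1,0,0,-1.26],
    [-1,-0.32,-0.35,-0.1,0,0,-1.44],
    [-1,-0.36,-0.38,-0.1,0,0,-1.62],
    [-1,-0.385,-0.4,-0.1,0,0,-1.62],
    [-1,-0.385,-0.4,-0.1,0,0,-1.62],
  ],
)

```text
time_s: 1.65
eef_pos: [0.4455, -0.1376, 0.3009]
tcp_rot: [-3.108, -0.454, 0.001]
contact_force: [1.1, -1.2, -0.2]
grip_width: 0.0853
```

Run:
```python
from h import *
o=status.get_obs();R=cv2.Rodrigues(o['tcp_rot'])[0];print(o['q'],o['eef_pos'],R.round(3))
print('shift tool',R.T@(np.array([.44,-.14,.25])-o['eef_pos']),1.9-np.arctan2(R[1,0],R[0,0]))
```

```text
[-4.50481402e-01 -1.99581608e-01  1.84790019e+00  1.72724166e-04
  1.49388244e+00 -7.40512438e-01] [ 0.44547433 -0.13763193  0.3008716 ] [[ 0.958  0.286 -0.   ]
 [ 0.286 -0.958  0.   ]
 [-0.    -0.001 -1.   ]]
shift tool [-0.00590598  0.00073104  0.05087318] 1.609982197940444
```

Call:
drive_tool(
  plan=[
    [-1,0,0,0.02,0,0,-0.18],
    [-1,0,0,0.04,0,0,-0.36],
    [-1,0,0,0.05,0,0,-0.54],
    [-1,0,0,0.05,0,0,-0.72],
    [-1,0,0,0.05,0,0,-0.9],
    [-1,0,0,0.05,0,0,-1.08],
    [-1,0,0,0.05,0,0,-1.26],
    [-1,0,0,0.05,0,0,-1.44],
    [-1,0,0,0.05,0,0,-1.6],
    [-1,0,0,0.05,0,0,-1.6],
    [-1,0,0,0.05,0,0,-1.6],
  ],
)

```text
time_s: 3.02
eef_pos: [0.4448, -0.1401, 0.2511]
tcp_rot: [-1.849, -2.539, 0.001]
contact_force: [0.7, -0.6, -0.0]
grip_width: 0.0856
```

Run:
```python
from h import *
import pickle
o=status.get_obs();ci=camera_info('wrist');im=get_image('wrist');save('w1',im);cs=camera_info('side');s=get_image('side');save('s1',s);save('sc1',get_image('scene'))
pickle.dump((o,ci),open('w1.pkl','wb'));print(o['q'],o['eef_pos'])
```

```text
[-4.55587803e-01 -1.71557204e-01  1.91547431e+00 -2.89756838e-04
  1.39791784e+00 -2.33829108e+00] [ 0.44483974 -0.14011168  0.25107792]
```

View pics/w1.png

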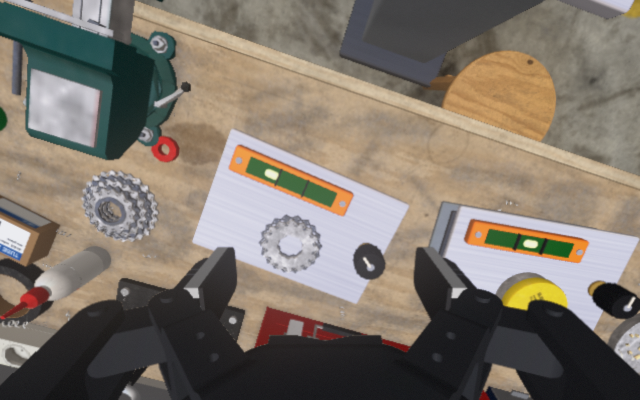

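View pics/s1.png

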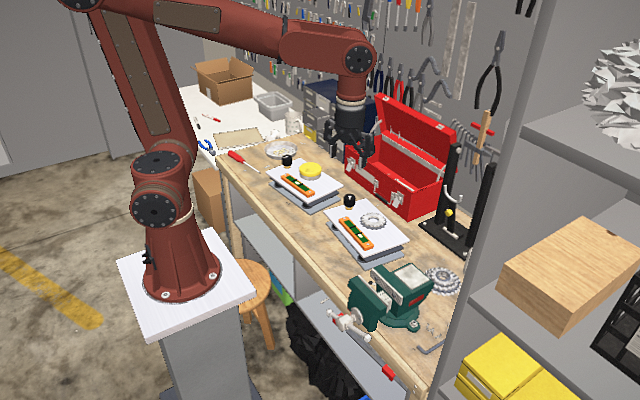

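The wrist view shows the target knob at (369,261), the leaning bubble at (271,174) and its level centred near (291,180). The side view shows the knob at (349,200). Next I'll extract the features and triangulate.

```bash
cat > m.py <<'E'
from h import *
def blob(mask,near,mn=8):
    n,l,s,c=cv2.connectedComponentsWithStats(mask.astype(np.uint8))
    k=[i for i in range(1,n) if s[i,4]>=mn]
    k.sort(key=lambda i:np.hypot(*(c[i]-near)));return l==k[0],c[k[0]],s[k[0]]
def hsv(im): return cv2.cvtColor(np.ascontiguousarray(im),cv2.COLOR_RGB2HSV).astype(int)
E
python3 - <<'E'
from m import *
import pickle
o,ci=pickle.load(open('w1.pkl','rb'))
w=cv2.imread('pics/w1.png')[:,:,::-1];s=cv2.imread('pics/s1.png')[:,:,::-1]
save('w1z',np.hstack([cv2.resize(w[130:290,215:415],None,fx=4,fy=4,interpolation=cv2.INTER_CUBIC)]))
save('s1z',cv2.resize(s[180:270,310:420],None,fx=6,fy=6,interpolation=cv2.INTER_CUBIC))
cs=camera_info('side')
for nm,im,p in (('w',w,(369,261)),('s',s,(349,200))):
    m,c,st=blob(im.max(2)<75,p);print(nm,'dark',c,st)
h=hsv(w)
m,c,st=blob((h[...,0]>3)&(h[...,0]<20)&(h[...,1]>150)&(h[...,2]>150),(291,180),50)
ys,xs=np.nonzero(m);r=cv2.minAreaRect(np.c_[xs,ys].astype(np.float32));print('housing',r)
for u,v in cv2.boxPoints(r): print(u,v,onz(ci,u,v,.077))
print('cent',onz(ci,*r[0],.077))
m,c,st=blob((w.min(2)>150)&(h[...,2]>190),(271,174));print('bubble',c,st,onz(ci,*c,.077))
E
```

```text
w dark [368.88558692 260.89301634] [354 245  31  34 673]
s dark [349.00854701 200.18803419] [344 194  11  13 117]
housing ((290.1572265625, 180.54183959960938), (125.1419906616211, 25.63121223449707), 23.025493621826172)
227.55852 167.86238 [ 0.47107754 -0.25222121  0.077     ]
237.58391 144.27318 [ 0.44083825 -0.24739036  0.077     ]
352.75592 193.2213 [ 0.45483173 -0.1026186   0.077     ]
342.73053 216.8105 [ 0.48683261 -0.10438063  0.077     ]
cent [ 0.46304838 -0.17834062  0.077     ]
bubble [271.05494505 173.89010989] [265 169  13  11  91] [ 0.462296   -0.20195741  0.077     ]
```

View pics/w1z.png

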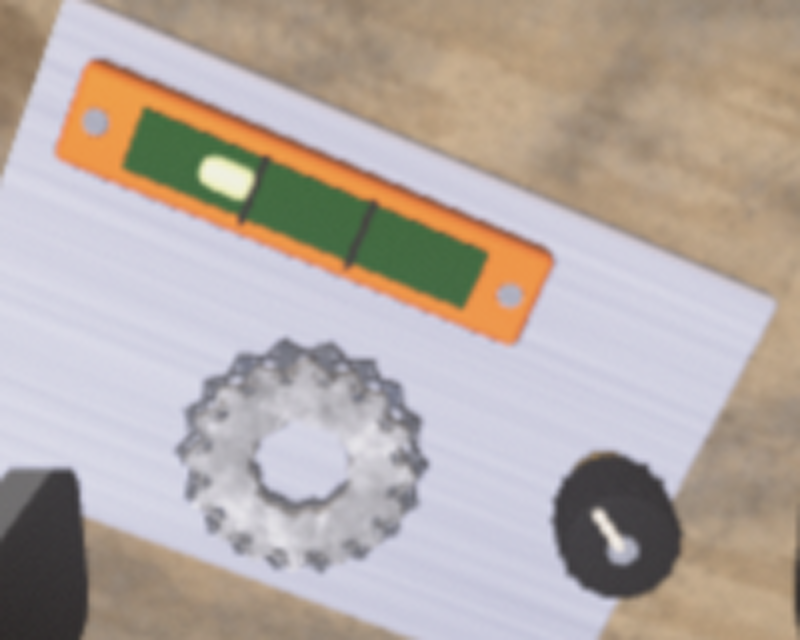

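View pics/s1z.png

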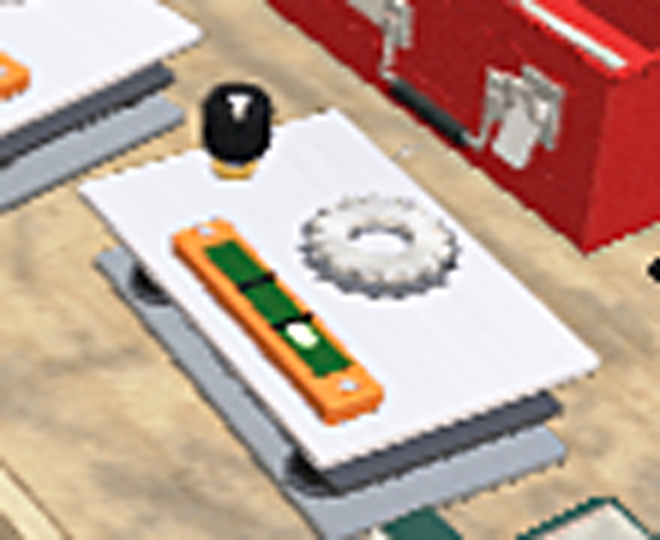

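Run:
```python
from m import *
import pickle
o,ci=pickle.load(open('w1.pkl','rb'));cs=camera_info('side');cc=camera_info('scene')
s=cv2.imread('pics/sc1.png')[:,:,::-1]
m,c,st=blob(s.max(2)<75,(337,184));print('sc',c,st)
ra=ray(ci,368.9,260.9);rb=ray(cs,349,200.2);rc=ray(cc,*c)
print(tri([ra,rb]),tri([ra,rb,rc]),tri([ra,rc]),onz(ci,368.9,260.9,.089))
# level end holes: wrist vs side
print('lvl holes', tri([ray(ci,215+96/4,130+122/4),ray(cs,310+347/6,180+385/6)])[0],tri([ray(ci,215+511/4,130+295/4),ray(cs,310+207/6,180+230/6)])[0])
R=cv2.Rodrigues(o['tcp_rot'])[0]
K,_=tri([ra,rb]);print('shift to knob xy',R.T@(np.array([K[0],K[1],.13])-o['eef_pos']), 'yaw',np.arctan2(R[1,0],R[0,0]))
```

```text
sc [335.89552239 185.85074627] [332 180   9  11  67]
(array([ 0.52807321, -0.05648842,  0.08755232]), [np.float64(0.00017620339927644632), np.float64(0.00017620339927650196)]) (array([ 0.52905883, -0.0550999 ,  0.08534808]), [np.float64(0.0007700252446225276), np.float64(0.0007592412744889379), np.float64(0.0007323009024938081)]) (array([ 0.52957391, -0.05548045,  0.08385253]), [np.float64(0.0002915454106322475), np.float64(0.0002915454106323156)]) [ 0.52759763 -0.05701098  0.089     ]
lvl holes [ 0.45857266 -0.241618    0.07628366] [ 0.47245974 -0.10959322  0.07371761]
shift to knob xy [0.05404551 0.10492708 0.12103683] yaw 1.8827531624708749
```

Call:
drive_tool(
  plan=[
    [-0.3,0.02,0.045,0.03,0,0,0],
    [-0.3,0.04,0.085,0.06,0,0,0],
    [-0.3,0.054,0.105,0.1,0,0,0],
    [-0.3,0.054,0.105,0.115,0,0,0],
    [-0.3,0.054,0.105,0.115,0,0,0],
    [-0.3,0.054,0.105,0.115,0,0,0],
  ],
)

```text
time_s: 3.92
eef_pos: [0.5291, -0.0566, 0.1379]
tcp_rot: [1.845, 2.539, 0.001]
contact_force: [-0.8, -0.4, -0.2]
grip_width: 0.0553
```

Run:
```python
from m import *
import pickle
o=status.get_obs();ci=camera_info('wrist');im=get_image('wrist');save('w2',im)
pickle.dump((o,ci),open('w2.pkl','wb'));print(o)
print('pred knob px',proj(ci,[.528,-.0565,.088]), 'tip axis', proj(ci,o['eef_pos']))
```

```text
{'time_s': 3.925, 'q': array([-2.38401143e-01,  8.24500313e-02,  1.89064880e+00, -2.94583005e-04,
        1.16572898e+00, -2.12311581e+00]), 'joint_velocities': array([-0.00291212, -0.01171544, -0.0084645 ,  0.00164988, -0.00284814,
        0.00093569]), 'joint_torque': array([ 1.99025874e-01, -3.11299753e+01, -2.77123529e+01,  7.60320429e-03,
        2.72713130e-02, -6.73121231e-04]), 'eef_pos': array([ 0.52908002, -0.05663426,  0.1378986 ]), 'tcp_rot': array([1.84517704e+00, 2.53933399e+00, 1.25666994e-03]), 'contact_force': array([-0.83713113, -0.40631697, -0.24254483]), 'ft_torque': array([-0.00205414,  0.01734305,  0.00845176]), 'grip_width': 0.05527695397814356}
pred knob px [326.48269237 206.09954592] tip axis [325.91032219 231.56741711]
```

View pics/w2.png

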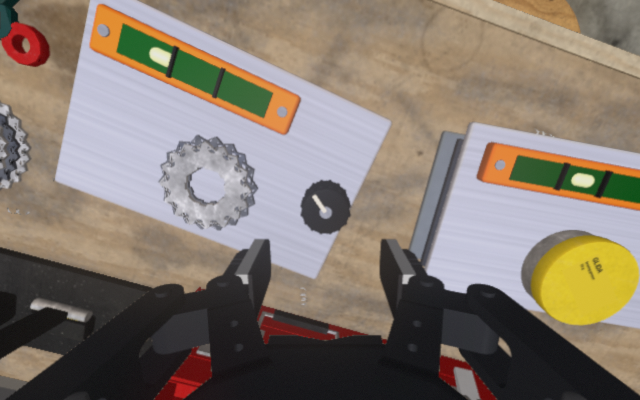

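The knob is at (325,207), within 1.5 px of the prediction. I'll descend and grip.

Call:
drive_tool(
  plan=[
    [-0.3,0,0,0.03,0,0,0],
    [-0.3,0,0,0.055,0,0,0],
    [-0.3,0,0,0.062,0,0,0],
    [-0.3,0,0,0.062,0,0,0],
    [1,0,0,0.062,0,0,0],
    [1,0,0,0.062,0,0,0],
    [1,0,0,0.062,0,0,0],
    [1,0,0,0.062,0,0,0],
    [1,0,0,0.062,0,0,0],
    [1,0,0,0.062,0,0,0],
  ],
  grip_force=60,
)

```text
time_s: 5.22
eef_pos: [0.5282, -0.0556, 0.0741]
tcp_rot: [-1.845, -2.542, 0.0]
contact_force: [-0.5, -0.7, -0.6]
grip_width: 0.0001
```

```bash
cat > look.py <<'E'
import sys
from m import *
n=sys.argv[1]
o=status.get_obs();print(o['time_s'],o['q'][5],o['eef_pos'],o['contact_force'],o['ft_torque'],o['grip_width'])
w=get_image('wrist');save('w'+n,w)
E
python3 look.py 3
```

```text
5.225 -2.123037277374691 [ 0.5282047  -0.05555783  0.07413185] [-0.47885635 -0.73643274 -0.58806358] [0.02917681 0.00628668 0.01652753] 0.00010037671713268783
```

View pics/w3.png

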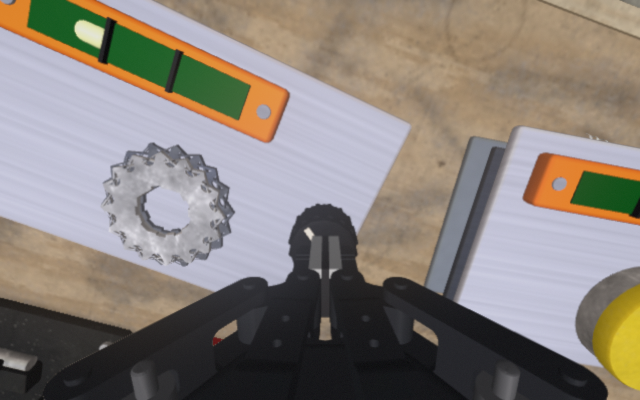

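The fingers closed to 0 mm, so they missed the knob. I'll look closely from the other cameras to find out why.

Run:
```python
from m import *
w=cv2.imread('pics/w3.png')[:,:,::-1]
s=get_image('side');save('s3',s);c=get_image('scene');save('c3',c)
A=cv2.resize(w[190:320,260:400],(420,390),interpolation=cv2.INTER_CUBIC)
B=cv2.resize(s[120:270,300:400],(380,570),interpolation=cv2.INTER_CUBIC)
save('z3',A);save('s3z',B)
ci=camera_info('wrist');cs=camera_info('side');o=status.get_obs()
print('tcp',proj(ci,o['eef_pos']),proj(cs,o['eef_pos']),'knob top pred',proj(ci,[.528,-.0565,.104]),proj(ci,[.528,-.0565,.074]),proj(cs,[.528,-.0565,.104]))
m,cc,st=blob(w.max(2)<75,(323,235));print(cc,st)
```

```text
tcp [325.86171612 231.57634611] [348.68093704 203.48094842] knob top pred [324.40549183 252.21608916] [324.53699547 230.73342164] [349.33427915 195.90210212]
[291.75920013 341.93924165] [    0   147   608   253 57309]
```

View pics/z3.png

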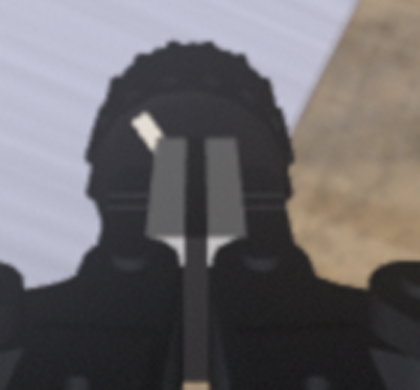

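View pics/s3z.png

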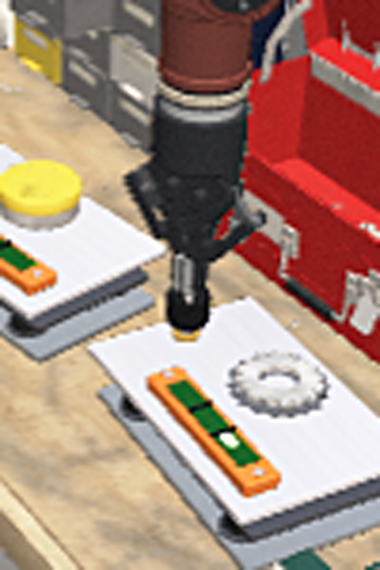

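Call:
drive_tool(
  plan=[
    [-0.3,0,0,0,0,0,0],
    [-0.3,0,0,0,0,0,0],
    [-0.3,0,0,0,0,0,0],
    [-0.3,0,0,0,0,0,0],
  ],
)

```text
time_s: 5.88
eef_pos: [0.5282, -0.0556, 0.0741]
tcp_rot: [-1.845, -2.543, 0.0]
contact_force: [-0.6, 0.7, -0.5]
grip_width: 0.0558
```

```bash
python3 look.py 4
python3 - <<'E'
from m import *
w=cv2.imread('pics/w4.png')[:,:,::-1]
s=get_image('side');save('s4',s)
A=cv2.resize(w[180:320,240:420],None,fx=4,fy=4,interpolation=cv2.INTER_CUBIC)
B=cv2.resize(s[140:240,310:390],None,fx=6,fy=6,interpolation=cv2.INTER_CUBIC)
save('z4',A);save('s4z',B)
E
```

```text
5.875 -2.123034515622947 [ 0.52820911 -0.05556896  0.07414963] [-0.57420294  0.68452044 -0.49343674] [-0.00062522 -0.03409482 -0.01968995] 0.055847048216491925
```

View pics/z4.png

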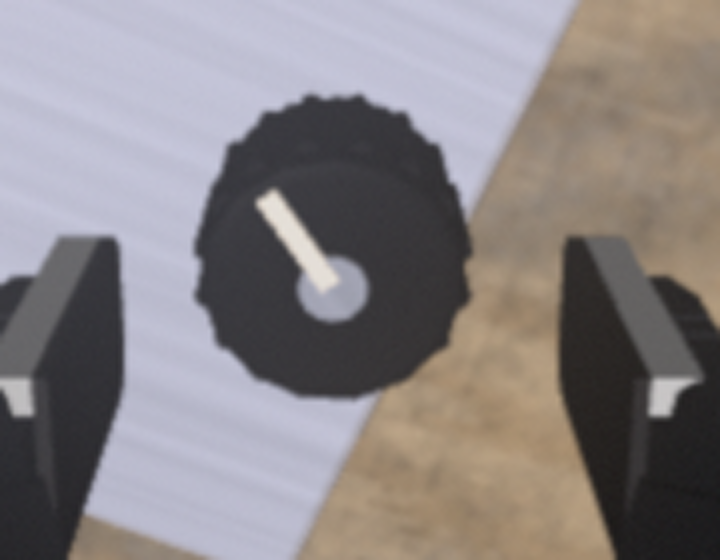

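View pics/s4z.png

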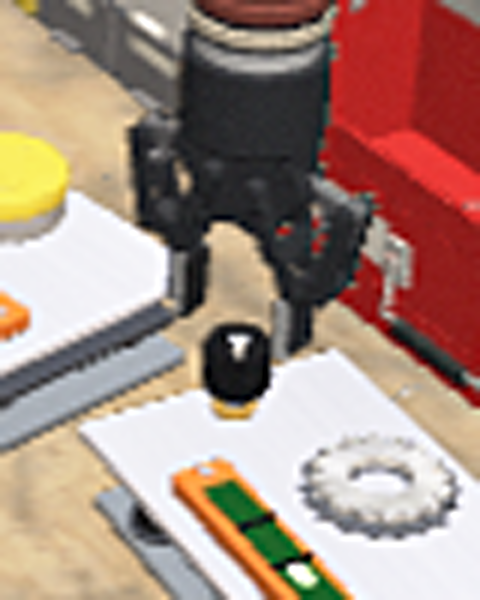

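The side view shows the fingertips level with the knob's top. They stand about 30 mm above the reported TCP, so the fingers closed above the knob without touching it (force stayed near 0). I'll go lower in guarded steps.

Call:
drive_tool(
  plan=[
    [-0.3,0,0,0.006,0,0,0],
    [-0.3,0,0,0.012,0,0,0],
    [-0.3,0,0,0.012,0,0,0],
  ],
)

```text
time_s: 6.35
eef_pos: [0.5273, -0.0554, 0.0611]
tcp_rot: [-1.844, -2.541, 0.001]
contact_force: [-0.8, 0.2, -0.8]
grip_width: 0.0553
```

```bash
python3 look.py 5
python3 - <<'E'
from m import *
w=cv2.imread('pics/w5.png')[:,:,::-1]
s=get_image('side');save('s5',s)
A=cv2.resize(w[180:320,240:420],(540,420),interpolation=cv2.INTER_CUBIC)
B=cv2.resize(s[160:230,310:390],(480,420),interpolation=cv2.INTER_CUBIC)
cv2.imwrite('pics/z5.png',cv2.resize(np.hstack([A,B])[:,:,::-1],(800,330)))
E
```

```text
6.35 -2.122999001076256 [ 0.52733445 -0.05536331  0.0611397 ] [-0.78592161  0.19561803 -0.78314638] [-0.01177296  0.02060823  0.05875484] 0.05532116155508957
```

View pics/z5.png

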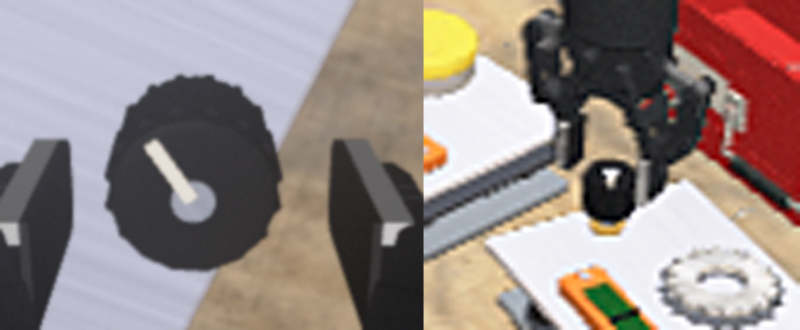

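The tips are now around the knob's upper third with no contact. I'll go about 11 mm further, then close.

Call:
drive_tool(
  plan=[
    [-0.3,0,0,0.006,0,0,0],
    [-0.3,0,0,0.011,0,0,0],
    [-0.3,0,0,0.011,0,0,0],
    [1,0,0,0.011,0,0,0],
    [1,0,0,0.011,0,0,0],
    [1,0,0,0.011,0,0,0],
    [1,0,0,0.011,0,0,0],
  ],
  grip_force=60,
)

```text
time_s: 7.32
eef_pos: [0.5286, -0.0564, 0.0518]
tcp_rot: [1.844, 2.542, -0.001]
contact_force: [-0.8, -5.2, 3.2]
grip_width: 0.0338
```

```bash
python3 look.py 6
python3 - <<'E'
from m import *
w=cv2.imread('pics/w6.png')[:,:,::-1]
s=get_image('side');save('s6',s)
B=cv2.resize(s[160:230,310:390],(480,420),interpolation=cv2.INTER_CUBIC)
cv2.imwrite('pics/z6.png',cv2.resize(np.hstack([cv2.resize(w,(672,420)),B])[:,:,::-1],(800,292)))
E
```

```text
7.325 -2.1230592123775835 [ 0.52864549 -0.05642685  0.05179496] [-0.78323301 -5.23725303  3.19272876] [-0.69706404  0.20545573  0.01971984] 0.033812969623342876
```

View pics/z6.png

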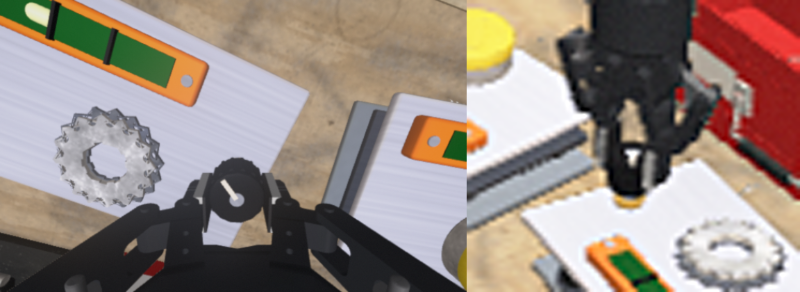

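The knob is gripped: 33.8 mm opening, with the wrist view showing it between the pads. Now I'll press down in steps.

Call:
drive_tool(
  plan=[
    [1,-0.001,0,0.001,0,0,0],
    [1,-0.0015,0,0.002,0,0,0],
    [1,-0.0015,0,0.003,0,0,0],
    [1,-0.0015,0,0.003,0,0,0],
  ],
  grip_force=80,
)

```text
time_s: 7.92
eef_pos: [0.5286, -0.0564, 0.0488]
tcp_rot: [-1.845, -2.542, -0.001]
contact_force: [-3.3, -2.1, 8.5]
grip_width: 0.0334
```

Call:
drive_tool(
  plan=[
    [1,0,0,0.001,0,0,0],
    [1,0,0,0.002,0,0,0],
    [1,0,0,0.003,0,0,0],
    [1,0,0,0.003,0,0,0],
  ],
)

```text
time_s: 8.43
eef_pos: [0.5287, -0.0564, 0.0468]
tcp_rot: [-1.845, -2.541, -0.001]
contact_force: [-5.7, -0.5, 13.3]
grip_width: 0.0338
```

Call:
drive_tool(
  plan=[
    [1,0,-0.0005,0.001,0,0,0],
    [1,0,-0.001,0.0015,0,0,0],
    [1,0,-0.001,0.0015,0,0,0],
  ],
)

```text
time_s: 8.8
eef_pos: [0.5288, -0.0564, 0.0467]
tcp_rot: [-1.845, -2.542, -0.003]
contact_force: [-7.2, 0.3, 19.1]
grip_width: 0.0334
```

```bash
python3 look.py 7
python3 - <<'E'
from m import *
w=cv2.imread('pics/w7.png')[:,:,::-1]
s=get_image('side');save('s7',s);c=get_image('scene');save('c7',c)
B=cv2.resize(s[180:270,310:420],(488,400),interpolation=cv2.INTER_CUBIC)
C=cv2.resize(c[150:220,300:410],(628,400),interpolation=cv2.INTER_CUBIC)
cv2.imwrite('pics/z7.png',cv2.resize(np.hstack([C,B])[:,:,::-1],(800,287)))
E
```

```text
8.8 -2.12650300398216 [ 0.52880126 -0.05641676  0.04672701] [-7.1585754   0.28661824 19.11442244] [0.17096314 1.1225324  0.00402751] 0.03339473245332282
```

View pics/z7.png

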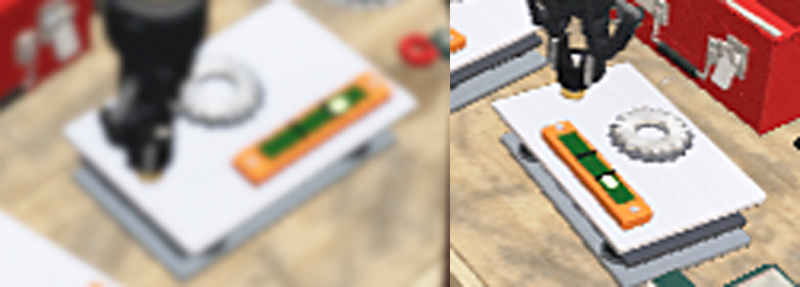

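View pics/w7.png

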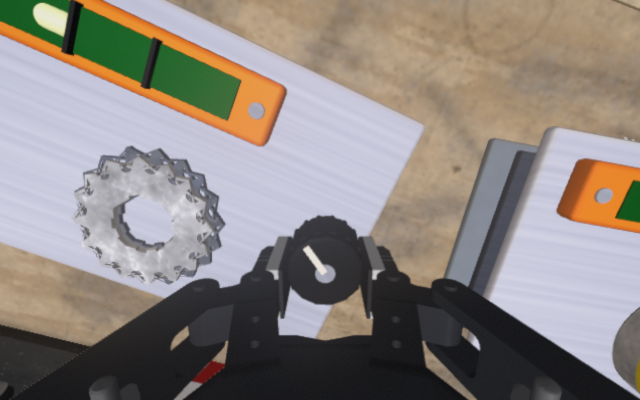

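At the hard stop, force rose 6 N for 0.1 mm of travel and now reads 19 N. Now I'll turn clockwise, which is positive about tool z, by 0.95 rad first.

Call:
drive_tool(
  plan=[
    [1,0,0,0,0,0,0.12],
    [1,0,0,0,0,0,0.24],
    [1,0,0,0,0,0,0.36],
    [1,0,0,0,0,0,0.48],
    [1,0,0,0,0,0,0.6],
    [1,0,0,0,0,0,0.72],
    [1,0,0,0,0,0,0.84],
    [1,0,0,0,0,0,0.95],
    [1,0,0,0,0,0,0.95],
    [1,0,0,0,0,0,0.95],
  ],
)

```text
time_s: 10.2
eef_pos: [0.5288, -0.0567, 0.0467]
tcp_rot: [-2.803, -1.417, -0.002]
contact_force: [-6.9, -0.0, 18.7]
grip_width: 0.0332
```

```bash
python3 look.py 8
python3 - <<'E'
from m import *
w=cv2.imread('pics/w8.png')[:,:,::-1]
s=get_image('side');save('s8',s);c=get_image('scene');save('c8',c)
B=cv2.resize(s[180:270,310:420],(488,400),interpolation=cv2.INTER_CUBIC)
C=cv2.resize(c[150:220,300:410],(628,400),interpolation=cv2.INTER_CUBIC)
cv2.imwrite('pics/z8.png',cv2.resize(np.hstack([C,B])[:,:,::-1],(800,287)))
E
```

```text
10.2 -1.1762967241869478 [ 0.52882596 -0.05671117  0.04674195] [-6.93427022 -0.01924564 18.67173675] [-0.00981777  1.06919811 -0.08352778] 0.03323314052629756
```

View pics/z8.png

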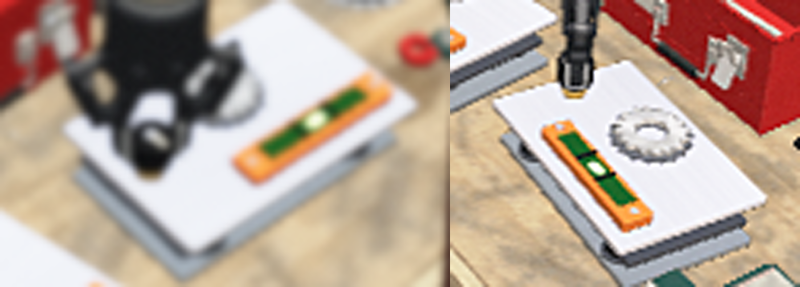

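View pics/w8.png

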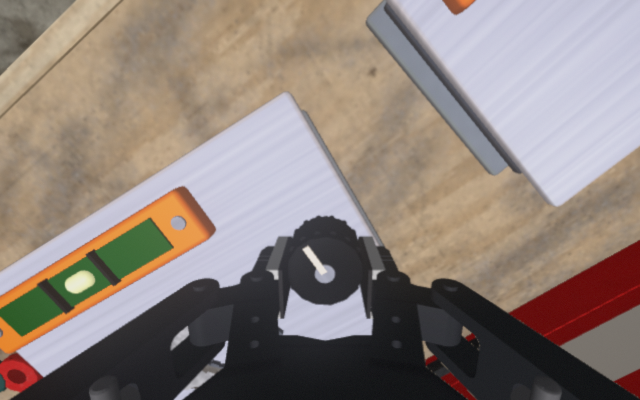

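The bubble is at about (79,282) in the wrist view, between the lines at (55,296) and (103,268). I'll measure it precisely.

```bash
cat > bub.py <<'E'
import sys
from m import *
def meas(im,ci,near,nm,z=.072):
    h=hsv(im);W=120
    bm,bc,bs=blob((im.min(2)>140)&(im[...,0].astype(int)-im[...,2]>5)&(h[...,1]>15),near,5)
    pb=onz(ci,*bc,z)
    # housing axis from orange
    om,oc,os_=blob((h[...,0]>3)&(h[...,0]<22)&(h[...,1]>140)&(h[...,2]>130),near,40)
    # green window + line positions along shelf direction
    gm=(h[...,0]>40)&(h[...,0]<80)&(h[...,1]>80)&(h[...,2]>40)
    u0,v0=np.array(near,int)
    ys,xs=np.mgrid[max(0,v0-70):v0+70,max(0,u0-110):u0+110]
    ys=np.clip(ys,0,399);xs=np.clip(xs,0,639)
    d=np.array([.103,.9947]);  # shelf y
    P=np.array([onz(ci,u,v,z)[:2] for u,v in zip(xs.ravel(),ys.ravel())])
    t=(P-pb[:2])@d; s=(P-pb[:2])@np.array([d[1],-d[0]])
    col=im[ys.ravel(),xs.ravel()].astype(int)
    g=col[:,1]
    # off-axis strips (beside the bubble) for lines
    out=[]
    for lo,hi in ((-.009,-.006),(.006,.009),(-.009,.009)):
        k=(s>lo)&(s<hi)&(np.abs(t)<.06)
        b=np.arange(-.06,.06,.001);prof=[]
        for a in b:
            q=k&(t>=a-.0007)&(t<a+.0017); prof.append(g[q].mean() if q.any() else np.nan)
        out.append(np.array(prof))
    print(nm,'bubble px',bc.round(2),bs,'xy',pb.round(4))
    for pr in out[:2]:
        print(' ',' '.join('%d'%x if x==x else '-' for x in pr[30:91]))
E
python3 - <<'E'
from bub import *
ci=camera_info('wrist');w=cv2.imread('pics/w8.png')[:,:,::-1]
meas(w,ci,(79,282),'wrist')
s=cv2.imread('pics/s8.png')[:,:,::-1];meas(s,camera_info('side'),(356.5,232),'side')
save('w8z',cv2.resize(w[180:370,0:230],None,fx=3.4,fy=3.1,interpolation=cv2.INTER_CUBIC))
E
```

```text
wrist bubble px [ 79.03 281.67] [ 65 271  29  22 447] xy [ 0.4641 -0.1788  0.072 ]
  96 96 96 97 97 97 97 96 86 68 53 46 44 44 49 68 89 99 100 100 100 100 100 101 101 101 101 101 101 101 102 102 103 103 103 102 103 103 103 104 104 104 103 92 73 56 52 49 51 73 94 105 106 106 106 106 106 106 106 106 107
  96 96 96 96 97 97 97 97 87 65 51 47 45 45 50 70 91 99 99 100 100 100 100 101 101 101 101 102 102 102 102 102 102 102 103 103 103 103 103 103 103 103 104 93 76 57 51 49 53 73 94 105 105 105 105 105 105 106 106 106 106
side bubble px [355.75 232.5 ] [353 231   6   4   8] xy [ 0.4634 -0.1793  0.072 ]
  105 105 - - - 105 105 - - - 116 116 - - - 34 34 34 - - 70 70 70 - - 87 87 87 - - 92 92 92 - 160 160 128 96 - 96 96 100 104 - - 110 110 - - - 3 3 - - - 87 87 87 - - 101
  98 - - 117 117 - - - 107 107 - - - 110 110 - - - 29 29 - - - 91 91 - - - 125 125 - - - 123 123 - - - 100 100 100 - 118 105 105 93 - 57 57 57 - - - 37 37 - - - 116 116 -
```

View pics/w8z.png

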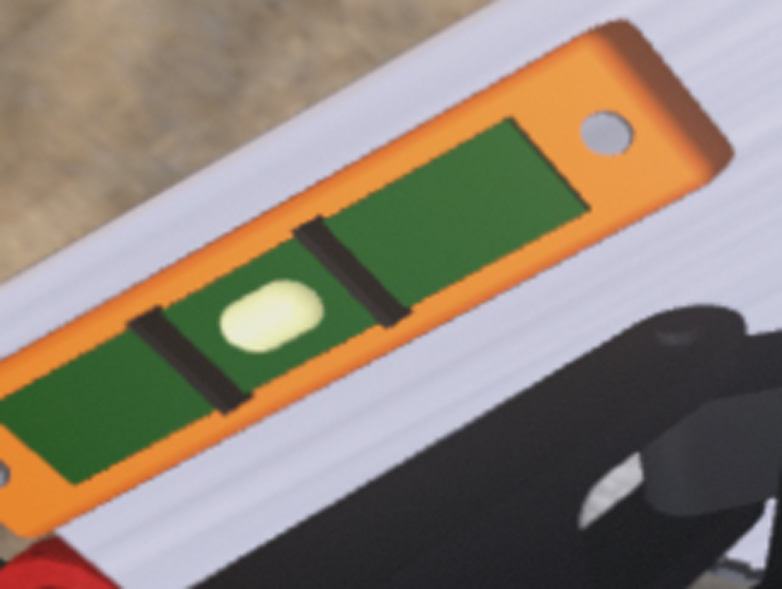

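Run:
```python
from m import *
from scipy.ndimage import map_coordinates
# sample rectified top view of the level, from side & scene & wrist
L=np.array([.4641,-.1788]);d=np.array([.103,.9947]);e=np.array([d[1],-d[0]])
tiles=[]
for nm,f in (('wrist','w8'),('side','s8'),('scene','c8')):
    im=cv2.imread(f'pics/{f}.png').astype(float);ci=camera_info(nm)
    T,S=np.meshgrid(np.arange(-.085,.0851,.0002)[:850],np.arange(-.02,.0201,.0002))
    X=np.stack([L[0]+T*d[0]+S*e[0],L[1]+T*d[1]+S*e[1],np.full(T.shape,.072)],-1).reshape(-1,3)
    fo=200/np.tan(np.radians(ci['vertical_fov'])/2)
    p=cv2.projectPoints(X,np.array(ci['rvec']),np.array(ci['tvec']),np.array([[fo,0,ci['cx']],[0,fo,ci['cy']],[0,0,1.]]),np.array([ci['k1'],0,0,0,0.]))[0].reshape(-1,2)
    o=np.stack([map_coordinates(im[...,c],[p[:,1],p[:,0]],order=1,mode='nearest') for c in range(3)],-1).reshape(*T.shape,3)
    tiles.append(o)
cv2.imwrite('pics/rect8.png',cv2.resize(np.vstack(tiles),(800,560)))
```

```text
[ WARN:0@1.273] global loadsave.cpp:1063 imwrite_ Unsupported depth image for selected encoder is fallbacked to CV_8U.
```

View pics/rect8.png

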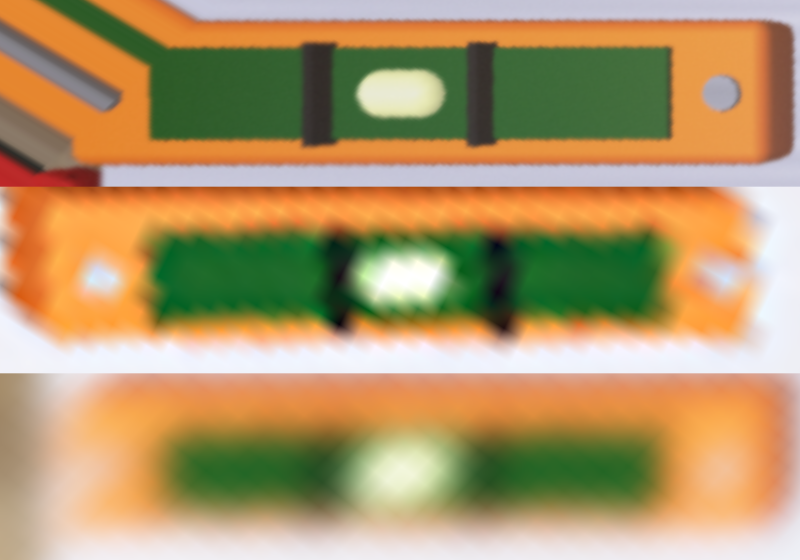

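Parallax matters here, because the black lines stand above the window. Relative to the window centre:

| View | Lines | Bubble |
|---|---|---|
| Wrist | −2.2 mm | −2.1 mm |
| Side | +3.0 mm | −0.9 mm |

Solving the two views puts the true bubble offset at about −1.6 mm, short of centre. I'll turn about 0.065 rad more.

Call:
drive_tool(
  plan=[
    [1,0,0,0,0,0,0.035],
    [1,0,0,0,0,0,0.065],
    [1,0,0,0,0,0,0.065],
    [1,0,0,0,0,0,0.065],
  ],
)

```text
time_s: 10.85
eef_pos: [0.5288, -0.0568, 0.0467]
tcp_rot: [-2.848, -1.325, -0.002]
contact_force: [-8.1, -0.1, 18.8]
grip_width: 0.0335
```

```bash
python3 look.py 9
cat > rect.py <<'E'
import sys
from m import *
from scipy.ndimage import map_coordinates
n=sys.argv[1]
L=np.array([.4641,-.1788]);d=np.array([.103,.9947]);e=np.array([d[1],-d[0]])
cv2.imwrite(f'pics/s{n}.png',get_image('side')[:,:,::-1])
tiles=[]
for nm,f in (('wrist','w'+n),('side','s'+n)):
    im=cv2.imread(f'pics/{f}.png').astype(np.float32);ci=camera_info(nm)
    T,S=np.meshgrid(np.arange(-.085,.0851,.0002)[:850],np.arange(-.02,.0201,.0002))
    X=np.stack([L[0]+T*d[0]+S*e[0],L[1]+T*d[1]+S*e[1],np.full(T.shape,.072)],-1).reshape(-1,3)
    fo=200/np.tan(np.radians(ci['vertical_fov'])/2)
    p=cv2.projectPoints(X,np.array(ci['rvec']),np.array(ci['tvec']),np.array([[fo,0,ci['cx']],[0,fo,ci['cy']],[0,0,1.]]),np.array([ci['k1'],0,0,0,0.]))[0].reshape(-1,2).astype(np.float32)
    o=cv2.remap(im,p[:,0].reshape(T.shape),p[:,1].reshape(T.shape),cv2.INTER_LINEAR,borderMode=cv2.BORDER_REPLICATE)
    tiles.append(o)
    row=o[75:130].mean(0) # central
    x=np.arange(850);br=row[:,0];k=(br>np.median(br)+40)&(x>250)&(x<600)
    h=hsv(o.astype(np.uint8)[:,:,::-1]);g=((h[...,0]>40)&(h[...,0]<85)&(h[...,1]>90))[75:130].mean(0)>.5
    gx=x[g];print(nm,'bubble centroid mm',(x[k].mean()-425)*.2,'window',(gx.min()-425)*.2,(gx.max()-425)*.2)
cv2.imwrite(f'pics/rect{n}.png',cv2.resize(np.vstack(tiles).astype(np.uint8),(800,374)))
E
python3 rect.py 9
```

```text
10.85 -1.1113075977237483 [ 0.52879428 -0.05676944  0.04674317] [-8.14353133 -0.12819466 18.81998053] [ 0.02172105  1.10093534 -0.04399467] 0.03350948631903615
wrist bubble centroid mm 1.6 window -52.6 56.800000000000004
side bubble centroid mm 2.9000000000000004 window -51.800000000000004 54.400000000000006
```

View pics/rect9.png

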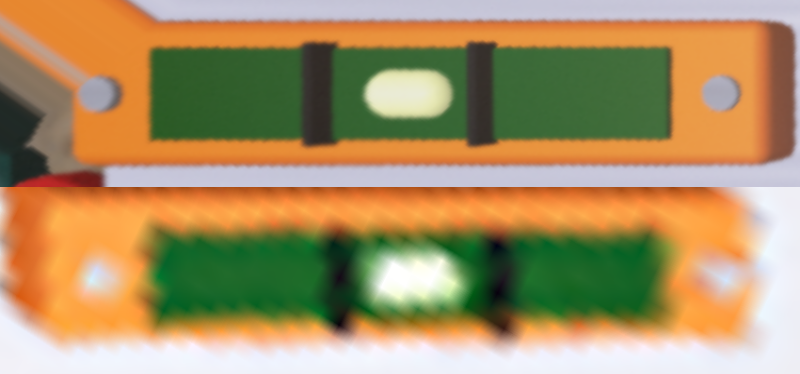

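View pics/w9.png

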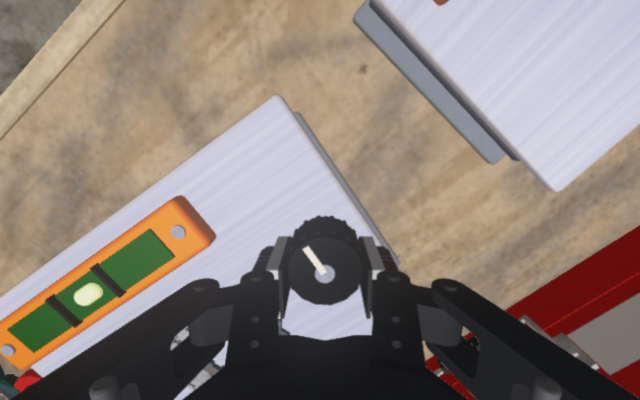

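View pics/s9.png

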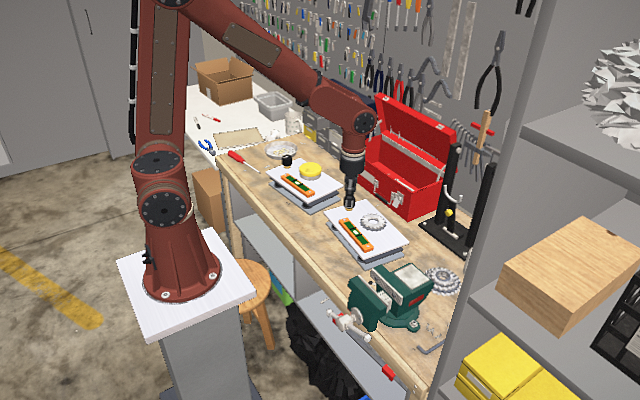

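Solving the two views again gives a bubble offset of about +0.4 mm. The shelf is still on its stop at 18.8 N and the knob is still gripped. Handing in.

```bash
python3 -c "
from h import *
o=status.get_obs();print(o['time_s'],o['contact_force'],o['grip_width']);print(env.finish_job())"
```

```text
10.95 [-7.44936569 -0.52115521 18.29120953] 0.03355931442583814
the job is handed in; nothing more can be done
None
```

The right-hand shelf, with the sprockets on it, was the one leaning. I gripped its knob, pressed the shelf down to its hard stop, and turned the knob about 1.015 rad clockwise while it was pressed. I handed in at 10.95 s, still gripping and pressing.

**Last checks:**
- **Bubble:** it is about 0.4 mm from the centre between the lines. That comes from combining the wrist and side views, because the black lines stand above the window and shift with the viewing angle.
- **Push:** 18.3 N downward, above the 11 N needed to squash the mounts fully. The shelf went down about 5 mm, then the force rose 6 N over only 0.1 mm, so it is on the stop. A sideways force of about 7 N remained at the wrist.
- **Grip:** the opening is 33.6 mm on the 36 mm knob, at 80 N.
- **Other things:** the gripper stayed away from the left shelf and the loose items, and those in the last pictures showed no visible change. I did not measure their positions.

**What disagreed:**
- **Missed first grasp:** it closed above the knob without touching it, because the fingertips stood about 30 mm higher than the reported TCP. I went about 22 mm lower by checking the pictures, and the second grasp held.
- **First bubble reading:** after 0.95 rad the wrist view alone suggested the bubble was already centred. Combining it with the side view showed it about 1.6 mm short, so I turned a further 0.065 rad.

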